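# Hold down the recessed reset button of a bench meter

## Robot

A 6-joint arm with a two-finger parallel gripper is mounted at the origin on the work surface. World frame = base frame: x ahead of the robot, y to its left, z up, the work surface at z = 0. Lengths are in m, angles in degrees, forces in N, time in s.
With the tool pointing down it reaches from about 0.35 to 0.875 m from the base axis. Payload 4.2 kg.
Tool frame: the origin (TCP) lies midway between the tips of the shut fingers; the grasp point (between the pads) lies 19 mm behind it (hold_point_z is the z of the grasp point in the tool frame, in m); z points along the fingers, y is the direction in which the jaws open and shut (so a half turn about z gives the same grasp; the last joint's range is limited). The gripper opens to 87 mm and grips with 3 to 60 N. Pads are 19 mm wide; open, the fingers measure 117 mm over their backs; the gripper's body (75 mm by 190 mm) begins 51 mm behind the grasp point.
Start: joints at [-54.97, 22.042, 0.453, 0, -68.411, -14.817], TCP at [0.216, -0.586, 0.223] pointing down, gripper open.
Joint ranges: [-179.83, 179.83], [-69.29, 118.12], [-61.27, 80.66], [-181.25, 117.63], [-171.15, -9.14], [-177.46, 177.46]. Speed limits (degrees/s): [159.86, 159.86, 180, 180, 180, 180].

## Interface

Orientations are given as a 3x3 rotation matrix whose columns are the frame's x, y, z axes.
In Python, from station import * gives the robot as it stands. The module is installed in compiled form; this text tells all that it offers.
- The arm moves only by the tool jog_arm, never from a script. Its argument "moves" is a list of rows, each a list of 7 numbers: the closure, from -1 (fully open) to 1 (shut), then the shift along the tool's x, y, z in m, then the turn, a rotation vector about the tool's x, y, z in rad. In form: [[gripper, x, y, z, wx, wy, wz], ...]. A call has exactly 10 rows; each row is the pose to reach, as a shift and turn from the pose commanded when the call began, along the tool's axes at that moment; what a row does not reach only later rows make up. A row lasts 1/12 s, in which the tool goes at most 41.7 mm and 7.16 degrees, less where a joint would pass 70% of its speed; a pose out of reach is approached as far as the arm can. A call with a gripper value outside its range is refused whole. The fingers move at their own pace and stop on an object; the grip force is fixed at half the most. Time passes only in rows, so rows that repeat a pose let the fingers close, or fill a call up. It gives the time, the measured TCP pose, the force and the opening at its end, in the units of the state.
- sense(): the state, without advancing time (a new reading comes with each control period).
- capture(name): name is "side" or "top"; returns a dict with "frame" (480x640x3 uint8, red, green, blue), "fov_y" (degrees; the focal length in pixels is half the picture's height over the tangent of half this angle, whatever the lens; pixels are square), "cx", "cy" (the principal point, pixels), "k1" (the pictures are not rectified: a ray, as slopes to the right and down, at radius r is drawn at 1 + k1 r^2 times it, then the intrinsics apply), "world_from_camera" (4x4, takes a point from camera to world coordinates). Camera axes: x right, y down, z forward; pixel columns grow to the right and rows downward; lengths in m; the calibration is good to about 2 mm. A picture is of the moment at which its call begins. There is no depth.
- finish_job(): hands the job in, once; it reports no verdict.
The state is a dict: "time_s": time; "joints": joint angles; "joint_velocities": joint speeds; "effort": joint torques, N m; "tcp_pos": TCP position; "ee_rot": TCP orientation; "wrist_force": force on the tool from outside, world axes, zero at the start; "moment": the same for the moment, N m; "gripper_width": opening from 0.0 (shut) to 1.0 (fully open).
Only numpy, scipy, OpenCV 4.12 (cv2) and the standard library are available. Lean on these libraries where they do the work, as an engineer would, in place of code of your own. Each camera call takes 0.05 s, during which the arm holds its last target.

## Task

The bench meter on the lab bench has to be reset. Take the glass rod with the blue sleeve out of the white rack, gripping it lightly because it is glass, reach its tip down through the red-framed hole in the meter's top and press the recessed red button down with it, gently, for at least three seconds. Finish while still gripping the rod and holding the red button down; do not press the white button in the grey-framed hole, and leave the yellow-sleeved rod, the two jars and the buffer bottle where they are.

Things in the scene. Friction and masses are not known exactly. Their poses are not given: they have to be found in the camera images.
- stylus_grip (a point): Centre of the grip of the blue-sleeved glass rod (the stylus), which hangs upright in one of the rack's two holes. Round about its z axis (up): sleeve 16 mm in diameter, reaching from 27 mm below to 28 mm above this point; under it a 5 mm thick collar, 22 mm in diameter, whose underside (32 mm below this point) rests on the rack's top
- stylus_tip (a point): Lower end of the stylus: flat tip 8 mm in diameter, 96 mm straight below stylus_grip (64 mm below the underside of the collar)
- stylus: The blue-sleeved rod; origin on its axis at the underside of the collar, z up along the rod; below the collar it is bare glass, 8 mm in diameter. Mass about 40 g. Fragile: it breaks if gripped with more than 60 N per finger or pushed on the meter with more than 30 N; a grip of 20 to 40 N holds it well
- rack: White rod rack, fixed to the bench, 70 mm (its x) by 170 mm (its y), 80 mm high, origin at the centre of its underside, z up. Its top plate (12 mm thick) has two round 13 mm holes at y = -50 and +50 mm, one with the stylus, the other with the yellow-sleeved rod
- stirrer: Bystander: the same kind of glass rod with a yellow sleeve, in the rack's other hole; origin on its axis at the underside of its collar, which rests on the rack's top; the top of its sleeve stands 140 mm above the bench, so the stylus tip must pass higher than that or beside it
- meter: Dark grey bench meter, fixed to the bench, 200 mm (its x) by 230 mm (its y), 75 mm high (77 mm at the frames), origin at the centre of its underside, z up; the sloping screen and keypad face its -x side, its flat rear deck (x from +10 to +100 mm) has two holes, 100 mm apart
- reset_mouth (a point): Centre of the mouth of the hole with the red frame (36 mm square, 2 mm high, its top level with this point), at x = 45, y = -50, z = 77 mm of the meter. The hole is round, vertical, 20 mm in diameter; the top of the red button lies 27 mm below this point when not pressed
- reset_button (a joint): Travel of the red button at the bottom of the red-framed hole (18 mm in diameter), in m: 0 up, 0.010 at its stop; vertical, springs back; it takes about 2 N to start and 5.3 N at the stop. It counts as held down beyond 0.006
- mode_mouth (a point): Centre of the mouth of the other hole, with a grey frame and a white button, at x = 45, y = +50, z = 77 mm of the meter; same sizes
- mode_button (a joint): Travel of the white button, in m, like the red one; must not be pressed
- jar_white: Bystander: clear jar with a white cap, 60 mm in diameter, 85 mm high, origin at the centre of its underside
- jar_tan: Bystander: clear jar with a tan cap, 60 mm in diameter, 85 mm high, origin at the centre of its underside
- buffer: Bystander: pale pink bottle with a black cap, 64 mm in diameter, 150 mm high, beyond the meter; origin at the centre of its underside

How it is judged (in metres and radians):
On the way, in this order (a step that is already met when the one before it is completed fails the run):
1. the stylus is held by the fingers with its tip clear above the rack (height (world z) of stylus_tip above 0.082 m and contact force between the fingers and stylus above 1 N), for 0.1 s.
2. the stylus, through the red-framed hole, has held the red button down for about three seconds (value of joint reset_button above 0.006 m and horizontal distance between stylus_tip and reset_mouth below 0.01 m and z of stylus_tip in the frame of reset_mouth below -0.028 m and contact force between the fingers and stylus above 1 N), for 2.7 s.
At the end, for the whole second after the job is handed in: The fingers still grip the stylus, whose tip stands in the red-framed hole (within 10 mm of its axis, more than 28 mm below its mouth) and holds the red button more than 6 mm down; the white button is up (under 3 mm) and the yellow-sleeved rod, jars and bottle are within 20 mm of where they were (all of step 2 and contact force between stylus and meter above 1 N and value of joint mode_button below 0.003 m and distance of each of stirrer, jar_white, jar_tan, buffer from where it was at the start of the episode below 0.02 m); the arm keeps its last pose, push and grip.
It fails at once if the glass rod gripped with more than 60 N per finger (120 N over both) (contact force between the fingers and stylus above 120 N).
It fails at once if the glass rod pushed on the meter with more than 30 N (contact force between stylus and meter above 30 N).
It fails at once if the white button pressed (value of joint mode_button above 0.003 m).
It fails at once if the yellow-sleeved rod, a jar or the bottle moved by more than 20 mm (distance of any of stirrer, jar_white, jar_tan, buffer from where it was at the start of the episode above 0.02 m).
It also fails if it takes over 48 s, if anything falls off the work surface, if the arm or the gripper's body presses on something with over 40 N, if the wrist force passes 120 N, or if a joint passes its speed limit or range.

## Working session

There is one attempt and no reset: what is moved stays moved. The work goes in short steps, Python scripts to look and compute and a tool call to move; the robot and the scene stay as the last step left them, time stands still between calls to the robot, and variables do not carry over. Pictures are saved under pics/ and viewed, and the job is handed in when it is done.

Besides the shell and the picture viewer there is one more tool, called after "Call:" as name(argument=value, ...), one argument or row to a line, values as JSON. jog_arm: Moves the arm, as the interface text tells. Its arguments: {"type":"object","properties":{"moves":{"type":"array"}},"required":["moves"]}

```bash
mkdir -p pics; cat > h.py <<'E'
from station import *
import numpy as np, cv2, json
def snap(n):
    c=capture(n); return c
def K(c):
    f=240/np.tan(np.radians(c["fov_y"]/2)); return np.array([[f,0,c["cx"]],[0,f,c["cy"]],[0,0,1.]])
def ray(c,u,v):
    p=cv2.undistortPoints(np.array([[[u,v]]],float),K(c),np.array([c["k1"],0,0,0.]))[0,0]
    T=np.array(c["world_from_camera"]); d=T[:3,:3]@np.array([p[0],p[1],1]); return T[:3,3],d/np.linalg.norm(d)
def atz(c,u,v,z):
    o,d=ray(c,u,v); return o+d*(z-o[2])/d[2]
def proj(c,P):
    T=np.array(c["world_from_camera"]); W=np.linalg.inv(T)
    r,_=cv2.Rodrigues(W[:3,:3]); q,_=cv2.projectPoints(np.array(P,float).reshape(-1,1,3),r,W[:3,3],K(c),np.array([c["k1"],0,0,0.])); return q[:,0]
E
python3 - <<'E'
from h import *
import pickle
print({k:np.round(v,3).tolist() for k,v in sense().items()})
for n in("top","side"):
    c=snap(n); cv2.imwrite(f"pics/{n}0.png",c["frame"][:,:,::-1]); pickle.dump(c,open(n+"0.pkl","wb")); print(n,{k:np.round(v,4).tolist() for k,v in c.items() if k!="frame"})
E
```

```text
{'time_s': 0.0, 'joints': [-54.969, 22.089, 0.381, -0.029, -68.41, -14.817], 'joint_velocities': [-0.043, 0.082, -0.015, 0.048, -0.029, 0.024], 'effort': [-0.0, -39.066, 18.74, 4.22, 0.011, -0.0], 'tcp_pos': [0.216, -0.586, 0.221], 'ee_rot': [[-0.938, -0.345, -0.001], [-0.345, 0.938, 0.002], [0.0, 0.002, -1.0]], 'wrist_force': [0.457, 0.319, -0.174], 'moment': [-0.012, 0.045, 0.019], 'gripper_width': 1.0}
top {'fov_y': 45.1937, 'cx': 320.6016, 'cy': 249.9367, 'k1': -0.181, 'world_from_camera': [[-0.0001, -0.9973, 0.0733, 0.4794], [-1.0, 0.0007, 0.0076, 0.0321], [-0.0076, -0.0733, -0.9973, 1.3906], [0.0, 0.0, 0.0, 1.0]]}
side {'fov_y': 56.7095, 'cx': 313.9593, 'cy': 239.5064, 'k1': 0.0045, 'world_from_camera': [[-0.7077, -0.561, 0.4295, 0.1729], [-0.7066, 0.5615, -0.4307, 0.4475], [0.0005, -0.6083, -0.7937, 0.8438], [0.0, 0.0, 0.0, 1.0]]}
```

View pics/top0.png

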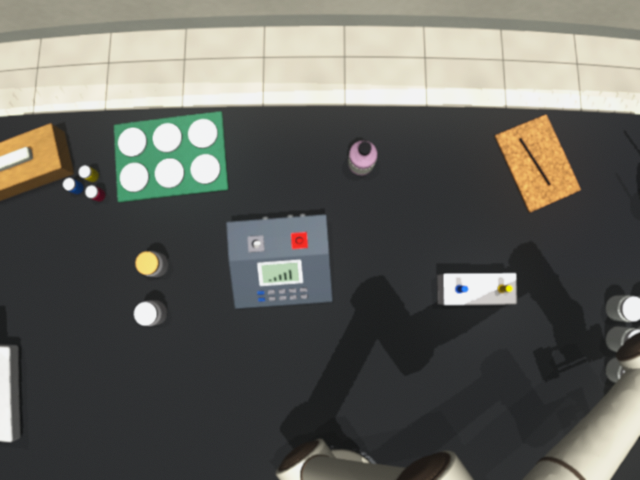

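View pics/side0.png

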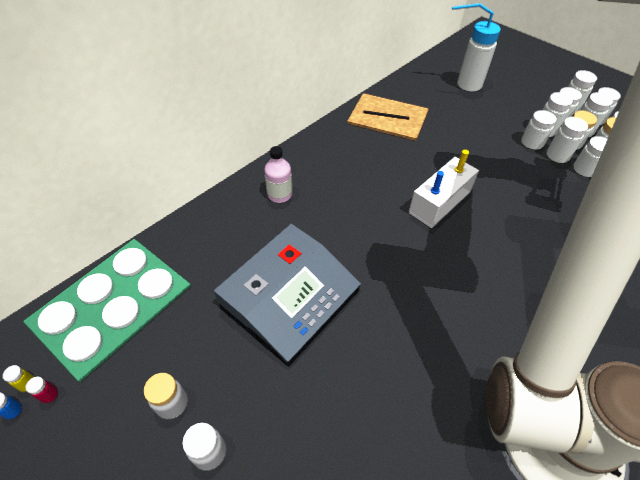

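The top view shows the blue rod at about (462,289), the yellow at (507,288) and the red frame at (299,240). In the side view they are at (437,183), (462,160) and (289,254). I'll enlarge crops of both views next.

```bash
python3 - <<'E'
from h import *
import pickle
t=pickle.load(open("top0.pkl","rb"));s=pickle.load(open("side0.pkl","rb"))
def cr(c,x,y,w,h,k): return cv2.resize(c["frame"][y:y+h,x:x+w,::-1],None,fx=k,fy=k,interpolation=cv2.INTER_CUBIC)
a=np.vstack([np.hstack([cr(t,430,260,100,60,4),cr(t,220,205,100,60,4)]),np.hstack([cr(s,400,140,100,90,4),cr(s,220,220,100,90,4)])])
cv2.imwrite("pics/crop0.png",a); print(a.shape)
E
```

```text
(600, 800, 3)
```

View pics/crop0.png

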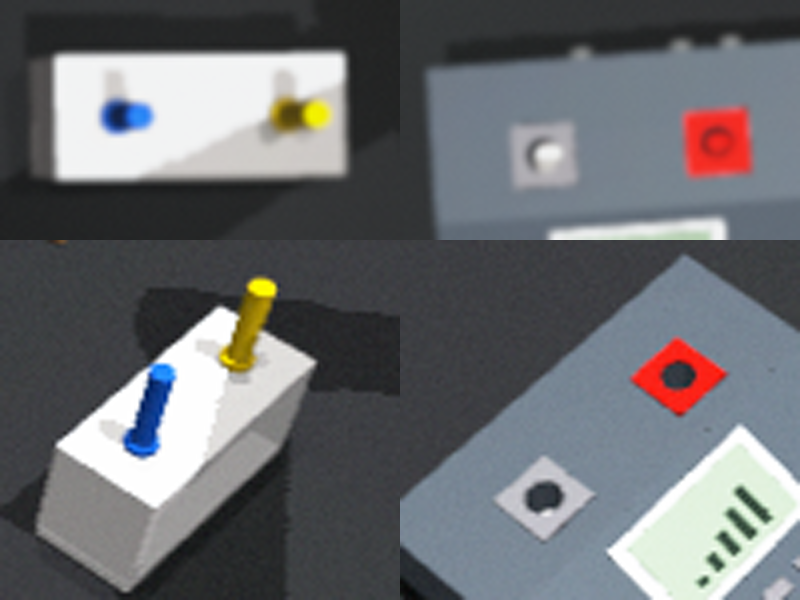

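```bash
python3 - <<'E'
from h import *
import pickle
t=pickle.load(open("top0.pkl","rb"));s=pickle.load(open("side0.pkl","rb"))
def px(X,Y,x0,y0): return x0+(X+.5)/4-.5,y0+(Y+.5)/4-.5
def tri(p,q):
    o1,d1=ray(t,*p);o2,d2=ray(s,*q)
    A=np.stack([d1,-d2],1); k=np.linalg.lstsq(A,o2-o1,rcond=None)[0]
    a=o1+k[0]*d1;b=o2+k[1]*d2; return (a+b)/2,a-b
T=lambda X,Y:px(X,Y,430,260)
M=lambda X,Y:px(X-400,Y,220,205)
S=lambda X,Y:px(X,Y-240,400,140)
R=lambda X,Y:px(X-400,Y-240,220,220)
for n,p,q,z in [("blue top",T(141,116),S(162,372),.14),("yel top",T(318,115),S(262,289),.14),("red",M(717.5,142.5),R(679,376),.077),("grey",M(544,154.5),R(545,497),.077)]:
    a,e=tri(p,q); print(n,a.round(4),e.round(4),"top@z",atz(t,*p,z).round(4),"side@z",atz(s,*q,z).round(4))
# rack top corners z=.08, in top
for n,c,P in [("top",t,[T(54,52),T(346,51),T(346,177),T(54,181)]),("side",s,[S(57,446),S(221,306),S(316,364),S(158,508)])]:
    print(n,[atz(c,*p,.08)[:2].round(4).tolist() for p in P])
for n,c,P in [("top",t,[M(684,113),M(747,108),M(752,172),M(687,177)]),("side",s,[R(677,337),R(727,374),R(680,416),R(632,378)])]:
    print(n,[atz(c,*p,.077)[:2].round(4).tolist() for p in P])
E
```

```text
blue top [ 0.4874 -0.2741  0.1365] [-0.0022 -0.0012  0.0003] top@z [ 0.4863 -0.2739  0.14  ] side@z [ 0.4868 -0.2697  0.14  ]
yel top [ 0.4871 -0.375   0.1352] [-0.002  -0.0011  0.0003] top@z [ 0.4861 -0.374   0.14  ] side@z [ 0.4859 -0.3686  0.14  ]
red [0.5994 0.0925 0.0732] [-0.0016 -0.0015 -0.0002] top@z [0.5982 0.0916 0.077 ] side@z [0.5981 0.0949 0.077 ]
grey [0.5924 0.1922 0.0734] [-0.0012 -0.0012 -0.0003] top@z [0.5914 0.1912 0.077 ] side@z [0.5911 0.194  0.077 ]
top [[0.5235, -0.2383], [0.5233, -0.411], [0.4504, -0.4098], [0.4498, -0.2375]]
side [[0.5211, -0.2355], [0.5219, -0.4063], [0.4509, -0.4033], [0.4503, -0.2371]]
top [[0.6152, 0.1108], [0.618, 0.0747], [0.5813, 0.0718], [0.5784, 0.109]]
side [[0.6177, 0.078], [0.581, 0.076], [0.579, 0.1121], [0.6147, 0.1134]]
```

```bash
cat >> h.py <<'E'
def togo(p):
    s=sense(); R=np.array(s["ee_rot"]); d=np.array(p)-s["tcp_pos"]
    print("t",s["time_s"],"tcp",np.round(s["tcp_pos"],4),"shift",(R.T@d).round(4),"w",s["gripper_width"],"F",np.round(s["wrist_force"],2)); print(R.round(4).tolist())
E
python3 -c "
from h import *
togo([.4865,-.272,.200])"
```

```text
t 0.1 tcp [ 0.2158 -0.586   0.2216] shift [-0.3625  0.2011  0.0219] w 0.9981585946429237 F [-0.    0.29  0.14]
[[-0.9384, -0.3454, -0.0008], [-0.3454, 0.9384, 0.0018], [0.0001, 0.0019, -1.0]]
```

Call:
jog_arm(
  moves=[
    [-1, -0.015, 0.008, 0, 0, 0, 0],
    [-1, -0.05, 0.028, 0, 0, 0, 0],
    [-1, -0.085, 0.047, 0, 0, 0, 0],
    [-1, -0.12, 0.067, 0, 0, 0, 0],
    [-1, -0.155, 0.086, 0, 0, 0, 0],
    [-1, -0.19, 0.105, 0, 0, 0, 0],
    [-1, -0.225, 0.125, 0, 0, 0, 0],
    [-1, -0.26, 0.144, 0, 0, 0, 0],
    [-1, -0.29, 0.161, 0, 0, 0, 0],
    [-1, -0.31, 0.172, 0, 0, 0, 0],
  ],
)

```text
time_s: 0.93
tcp_pos: [0.4489, -0.3154, 0.2222]
ee_rot: [[-0.938, -0.348, -0.0], [-0.348, 0.938, 0.001], [-0.0, 0.001, -1.0]]
wrist_force: [-0.4, 0.4, 0.0]
gripper_width: 1.0
```

Call:
jog_arm(
  moves=[
    [-1, -0.02, 0.011, 0, 0, 0, 0],
    [-1, -0.035, 0.0195, 0, 0, 0, 0],
    [-1, -0.045, 0.025, 0.005, 0, 0, 0],
    [-1, -0.05, 0.028, 0.01, 0, 0, 0],
    [-1, -0.0525, 0.029, 0.015, 0, 0, 0],
    [-1, -0.0525, 0.029, 0.02, 0, 0, 0],
    [-1, -0.0525, 0.029, 0.02, 0, 0, 0],
    [-1, -0.0525, 0.029, 0.02, 0, 0, 0],
    [-1, -0.0525, 0.029, 0.02, 0, 0, 0],
    [-1, -0.0525, 0.029, 0.02, 0, 0, 0],
  ],
)

```text
time_s: 1.77
tcp_pos: [0.4865, -0.2732, 0.2029]
ee_rot: [[-0.939, -0.345, 0.001], [-0.345, 0.939, -0.0], [-0.0, -0.0, -1.0]]
wrist_force: [1.0, -0.1, 0.5]
gripper_width: 0.996
```

```bash
python3 - <<'E'
from h import *
togo([.4865,-.272,.093])
t=snap("top");s=snap("side")
def cr(c,x,y,w,h,k): return cv2.resize(c["frame"][y:y+h,x:x+w,::-1],None,fx=k,fy=k,interpolation=cv2.INTER_CUBIC)
cv2.imwrite("pics/above.png",np.hstack([cr(t,400,220,130,150,3),cr(s,370,80,130,150,3)]))
E
```

```text
t 1.7667 tcp [ 0.4865 -0.2732  0.2029] shift [-0.0003  0.0012  0.1099] w 0.9961456315314545 F [ 0.96 -0.06  0.48]
[[-0.9387, -0.3447, 0.0006], [-0.3447, 0.9387, -0.0003], [-0.0004, -0.0004, -1.0]]
```

View pics/above.png

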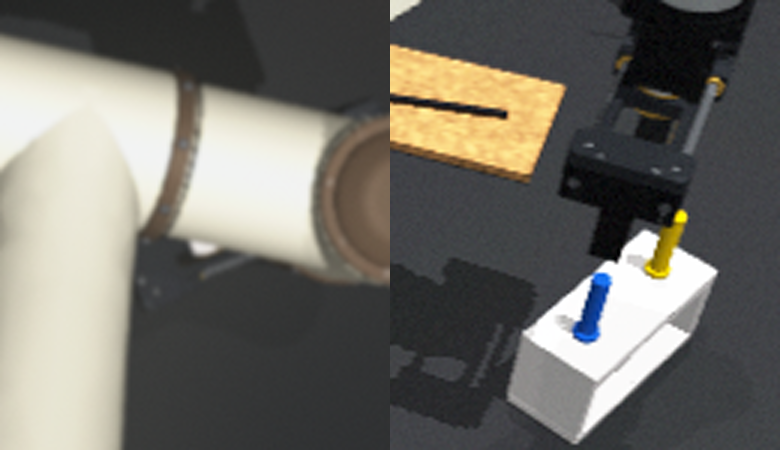

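Side crop: the blue rod stands untouched at about (600,300). The gripper is above it and behind it from this camera, with nothing in between. I'll descend now.

Call:
jog_arm(
  moves=[
    [-1, 0, 0.001, 0.01, 0, 0, 0],
    [-1, 0, 0.001, 0.025, 0, 0, 0],
    [-1, 0, 0.001, 0.04, 0, 0, 0],
    [-1, 0, 0.001, 0.055, 0, 0, 0],
    [-1, 0, 0.001, 0.07, 0, 0, 0],
    [-1, 0, 0.001, 0.083, 0, 0, 0],
    [-1, 0, 0.001, 0.095, 0, 0, 0],
    [-1, 0, 0.001, 0.103, 0, 0, 0],
    [-1, 0, 0.001, 0.108, 0, 0, 0],
    [-1, 0, 0.001, 0.109, 0, 0, 0],
  ],
)

```text
time_s: 2.7
tcp_pos: [0.4858, -0.2715, 0.0924]
ee_rot: [[-0.938, -0.345, -0.002], [-0.345, 0.938, 0.001], [0.002, 0.001, -1.0]]
wrist_force: [-0.8, -0.2, -0.1]
gripper_width: 0.997
```

```bash
python3 - <<'E'
from h import *
togo([.4865,-.272,.093])
s=snap("side")
def cr(c,x,y,w,h,k): return cv2.resize(c["frame"][y:y+h,x:x+w,::-1],None,fx=k,fy=k,interpolation=cv2.INTER_CUBIC)
cv2.imwrite("pics/down.png",cr(s,370,90,150,150,4))
E
```

```text
t 2.7 tcp [ 0.4858 -0.2715  0.0924] shift [-0.0005 -0.0007 -0.0006] w 0.9971143906540109 F [-0.76 -0.23 -0.12]
[[-0.9385, -0.3454, -0.0019], [-0.3454, 0.9385, 0.0006], [0.0016, 0.0012, -1.0]]
```

View pics/down.png

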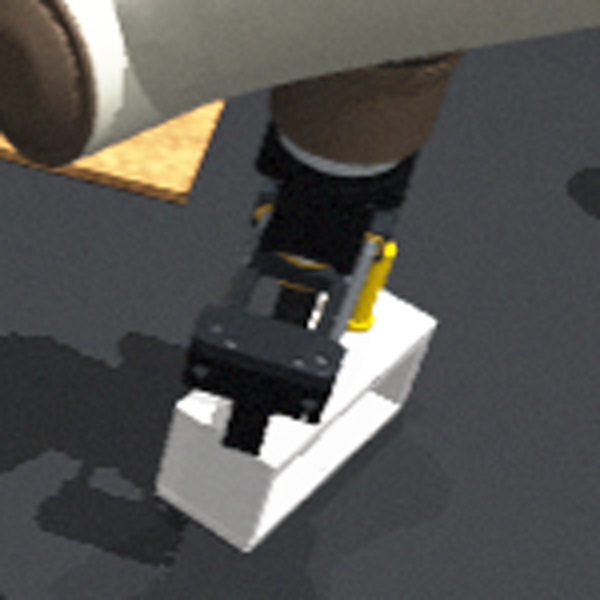

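The gripper straddles the blue rod and the yellow rod is clear at crop (375,285). I'll close gradually.

Call:
jog_arm(
  moves=[
    [-0.8, 0, 0, 0, 0, 0, 0],
    [-0.5, 0, 0, 0, 0, 0, 0],
    [-0.2, 0, 0, 0, 0, 0, 0],
    [0.1, 0, 0, 0, 0, 0, 0],
    [0.3, 0, 0, 0, 0, 0, 0],
    [0.42, 0, 0, 0, 0, 0, 0],
    [0.5, 0, 0, 0, 0, 0, 0],
    [0.55, 0, 0, 0, 0, 0, 0],
    [0.6, 0, 0, 0, 0, 0, 0],
    [0.65, 0, 0, 0, 0, 0, 0],
  ],
)

```text
time_s: 3.58
tcp_pos: [0.4863, -0.2717, 0.0935]
ee_rot: [[-0.938, -0.345, -0.0], [-0.345, 0.938, 0.0], [-0.0, 0.0, -1.0]]
wrist_force: [-0.6, 0.3, 0.6]
gripper_width: 0.326
```

Call:
jog_arm(
  moves=[
    [0.7, 0, 0, 0, 0, 0, 0],
    [0.8, 0, 0, 0, 0, 0, 0],
    [0.9, 0, 0, 0, 0, 0, 0],
    [1, 0, 0, 0, 0, 0, 0],
    [1, 0, 0, 0, 0, 0, 0],
    [1, 0, 0, 0, 0, 0, 0],
    [1, 0, 0, 0, 0, 0, 0],
    [1, 0, 0, 0, 0, 0, 0],
    [1, 0, 0, 0, 0, 0, 0],
    [1, 0, 0, 0, 0, 0, 0],
  ],
)

```text
time_s: 4.42
tcp_pos: [0.4863, -0.2717, 0.0935]
ee_rot: [[-0.938, -0.346, -0.0], [-0.346, 0.938, 0.0], [0.0, 0.0, -1.0]]
wrist_force: [-0.5, -0.3, -0.1]
gripper_width: 0.174
```

The width stopped at 15 mm, so the rod is gripped. Lifting.

Call:
jog_arm(
  moves=[
    [1, 0, 0, -0.004, 0, 0, 0],
    [1, 0, 0, -0.012, 0, 0, 0],
    [1, 0, 0, -0.025, 0, 0, 0],
    [1, 0, 0, -0.04, 0, 0, 0],
    [1, 0, 0, -0.055, 0, 0, 0],
    [1, 0, 0, -0.07, 0, 0, 0],
    [1, 0, 0, -0.085, 0, 0, 0],
    [1, 0, 0, -0.097, 0, 0, 0],
    [1, 0, 0, -0.106, 0, 0, 0],
    [1, 0, 0, -0.11, 0, 0, 0],
  ],
)

```text
time_s: 5.25
tcp_pos: [0.487, -0.2719, 0.2057]
ee_rot: [[-0.938, -0.346, 0.003], [-0.346, 0.938, -0.001], [-0.002, -0.002, -1.0]]
wrist_force: [0.7, 0.2, 0.2]
gripper_width: 0.179
```

```bash
python3 - <<'E'
from h import *
togo([.598,.093,.203])
s=snap("side")
def cr(c,x,y,w,h,k): return cv2.resize(c["frame"][y:y+h,x:x+w,::-1],None,fx=k,fy=k,interpolation=cv2.INTER_CUBIC)
cv2.imwrite("pics/lift.png",cr(s,370,60,150,150,4))
E
```

```text
t 5.25 tcp [ 0.487  -0.2719  0.2057] shift [-0.2303  0.304   0.0026] w 0.17926195719755048 F [0.66 0.22 0.24]
[[-0.9383, -0.3457, 0.003], [-0.3457, 0.9383, -0.001], [-0.0025, -0.002, -1.0]]
```

View pics/lift.png

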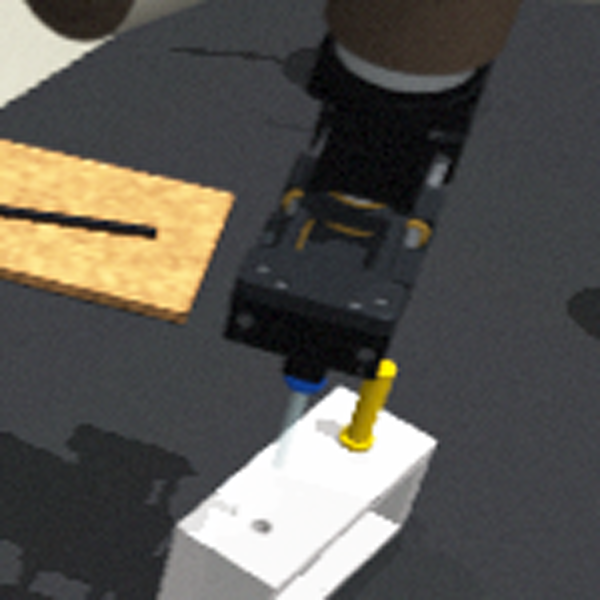

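The rod is out of its hole (crop (262,526)) and hangs upright with its tip near (281,467). The yellow rod is undisturbed. Next I'll carry it towards the red hole.

Call:
jog_arm(
  moves=[
    [1, -0.006, 0.008, 0, 0, 0, 0],
    [1, -0.02, 0.026, 0, 0, 0, 0],
    [1, -0.04, 0.053, 0, 0, 0, 0],
    [1, -0.06, 0.079, 0, 0, 0, 0],
    [1, -0.08, 0.106, 0, 0, 0, 0],
    [1, -0.1, 0.132, 0, 0, 0, 0],
    [1, -0.12, 0.158, 0, 0, 0, 0],
    [1, -0.14, 0.185, 0, 0, 0, 0],
    [1, -0.155, 0.205, 0, 0, 0, 0],
    [1, -0.165, 0.218, 0, 0, 0, 0],
  ],
)

```text
time_s: 6.13
tcp_pos: [0.5658, -0.007, 0.2023]
ee_rot: [[-0.938, -0.348, -0.002], [-0.348, 0.938, 0.0], [0.002, 0.001, -1.0]]
wrist_force: [0.2, -0.8, -0.1]
gripper_width: 0.175
```

Call:
jog_arm(
  moves=[
    [1, -0.01, 0.013, 0, 0, 0, 0],
    [1, -0.022, 0.029, 0, 0, 0, 0],
    [1, -0.036, 0.048, 0, 0, 0, 0],
    [1, -0.05, 0.066, 0, 0, 0, 0],
    [1, -0.058, 0.077, 0, 0, 0, 0],
    [1, -0.063, 0.084, 0, 0, 0, 0],
    [1, -0.065, 0.086, 0, 0, 0, 0],
    [1, -0.065, 0.086, 0, 0, 0, 0],
    [1, -0.065, 0.086, 0, 0, 0, 0],
    [1, -0.065, 0.086, 0, 0, 0, 0],
  ],
)

```text
time_s: 6.97
tcp_pos: [0.5968, 0.0922, 0.2036]
ee_rot: [[-0.939, -0.345, -0.0], [-0.345, 0.939, -0.0], [0.0, -0.0, -1.0]]
wrist_force: [-0.8, -1.0, -0.1]
gripper_width: 0.177
```

```bash
python3 - <<'E'
from h import *
import pickle
togo([.598,.093,.203])
s=snap("side");t=snap("top");pickle.dump((s,t),open("over.pkl","wb"))
def cr(c,x,y,w,h,k): return cv2.resize(c["frame"][y:y+h,x:x+w,::-1],None,fx=k,fy=k,interpolation=cv2.INTER_CUBIC)
cv2.imwrite("pics/over.png",np.hstack([cr(s,220,180,100,120,4),cr(t,240,180,100,120,4)]))
E
```

```text
t 6.9667 tcp [0.5968 0.0922 0.2036] shift [-0.0014  0.0004  0.0005] w 0.1773325638745815 F [-0.79 -1.02 -0.14]
[[-0.9388, -0.3445, -0.0004], [-0.3445, 0.9388, -0.0002], [0.0004, -0.0, -1.0]]
```

View pics/over.png

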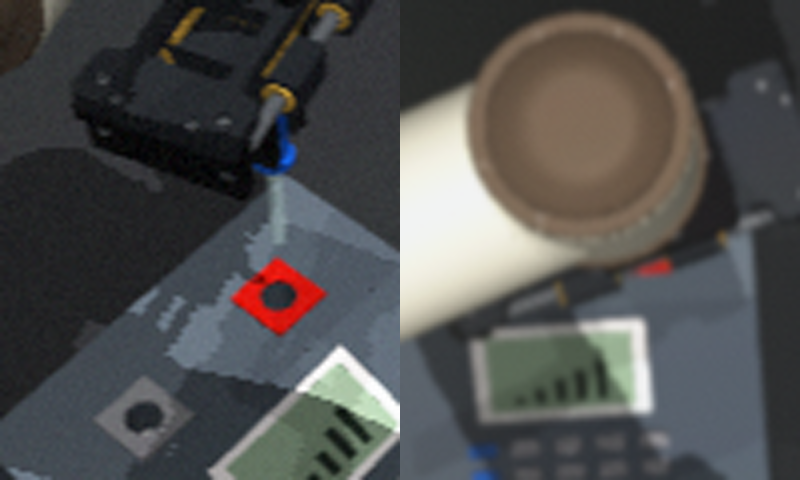

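Side crop: the rod tip is at about (278,241) and the red hole centre at (279,295). The top view is blocked by the arm. I'll compare tip and hole through this one camera, so its bias cancels.

```bash
python3 - <<'E'
from h import *
import pickle
s,t=pickle.load(open("over.pkl","rb"))
p=lambda X,Y:(220+(X+.5)/4-.5,180+(Y+.5)/4-.5)
h=atz(s,*p(279,295),.077); print("hole",h)
for Y in(238,242,246): print("tip",atz(s,*p(278,Y),.1261))
print("collar",atz(s,*p(272,168),.190))
q=proj(s,[[.5968,.0922,.1261],[.5968,.0922,.190]]); print("pred crop px",(q-[220,180]+.5)*4-.5)
f=cv2.resize(s["frame"][200:270,260:330,::-1],None,fx=8,fy=8,interpolation=cv2.INTER_LANCZOS4)
f=cv2.convertScaleAbs(f,alpha=1.6,beta=10);cv2.imwrite("pics/tip.png",f)
E
```

```text
hole [0.59856415 0.09447039 0.077     ]
tip [0.59772523 0.09303765 0.1261    ]
tip [0.59585455 0.09478813 0.1261    ]
tip [0.5939903 0.0965326 0.1261   ]
collar [0.59273607 0.09779774 0.19      ]
pred crop px [[280.44700803 238.0958459 ]
 [274.76056493 157.05236683]]
```

View pics/tip.png

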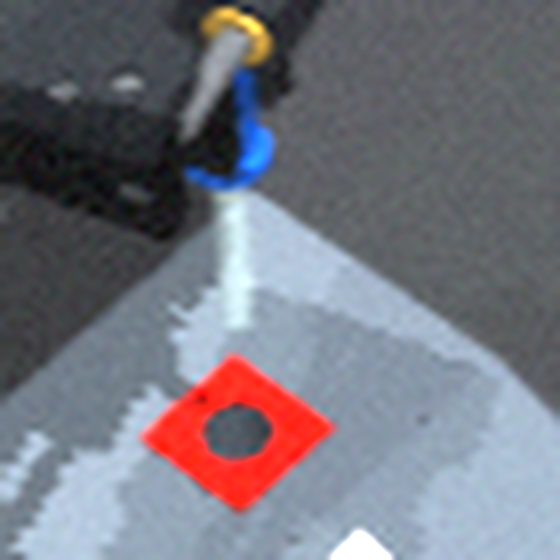

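Call:
jog_arm(
  moves=[
    [1, -0.001, 0, 0.003, 0, 0, 0],
    [1, -0.0017, 0, 0.008, 0, 0, 0],
    [1, -0.0017, 0, 0.014, 0, 0, 0],
    [1, -0.0017, 0, 0.021, 0, 0, 0],
    [1, -0.0017, 0, 0.028, 0, 0, 0],
    [1, -0.0017, 0, 0.034, 0, 0, 0],
    [1, -0.0017, 0, 0.039, 0, 0, 0],
    [1, -0.0017, 0, 0.043, 0, 0, 0],
    [1, -0.0017, 0, 0.044, 0, 0, 0],
    [1, -0.0017, 0, 0.044, 0, 0, 0],
  ],
)

```text
time_s: 7.9
tcp_pos: [0.5986, 0.0937, 0.1592]
ee_rot: [[-0.938, -0.346, -0.001], [-0.346, 0.938, -0.0], [0.001, -0.0, -1.0]]
wrist_force: [-0.4, 0.1, -0.5]
gripper_width: 0.174
```

```bash
python3 - <<'E'
from h import *
togo([.5984,.093,.1196])
s=snap("side")
f=cv2.resize(s["frame"][200:270,260:330,::-1],None,fx=8,fy=8,interpolation=cv2.INTER_LANCZOS4)
f=cv2.convertScaleAbs(f,alpha=1.6,beta=10);cv2.imwrite("pics/tip2.png",f)
E
```

```text
t 7.9 tcp [0.5986 0.0937 0.1592] shift [ 0.0004 -0.0005  0.0396] w 0.17418654146019516 F [-0.35  0.06 -0.49]
[[-0.9384, -0.3457, -0.0006], [-0.3457, 0.9384, -0.0003], [0.0007, -0.0001, -1.0]]
```

View pics/tip2.png

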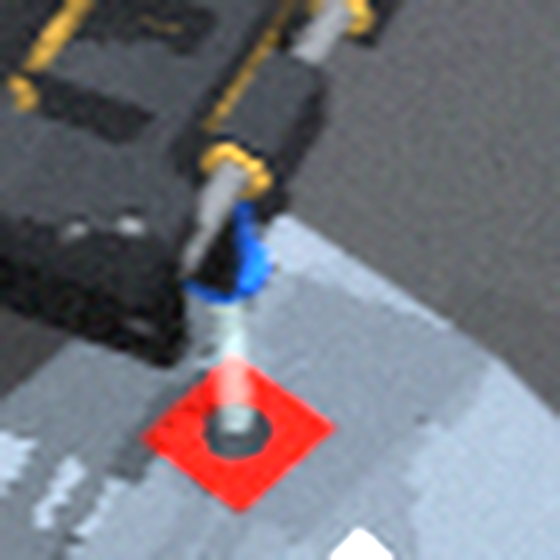

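The tip at (236,425) is just over the hole centre at (238,430) and within about 2 mm laterally, with 6 mm to spare. I'll go into the hole, stopping short of the button.

Call:
jog_arm(
  moves=[
    [1, 0, -0.001, 0.002, 0, 0, 0],
    [1, 0, -0.001, 0.005, 0, 0, 0],
    [1, 0, -0.001, 0.008, 0, 0, 0],
    [1, 0, -0.001, 0.011, 0, 0, 0],
    [1, 0, -0.001, 0.014, 0, 0, 0],
    [1, 0, -0.001, 0.017, 0, 0, 0],
    [1, 0, -0.001, 0.02, 0, 0, 0],
    [1, 0, -0.001, 0.023, 0, 0, 0],
    [1, 0, -0.001, 0.025, 0, 0, 0],
    [1, 0, -0.001, 0.026, 0, 0, 0],
  ],
)

```text
time_s: 8.78
tcp_pos: [0.5989, 0.0927, 0.1331]
ee_rot: [[-0.938, -0.346, -0.001], [-0.346, 0.938, -0.0], [0.001, 0.0, -1.0]]
wrist_force: [-0.2, -0.3, -0.8]
gripper_width: 0.176
```

Call:
jog_arm(
  moves=[
    [1, 0, 0, 0.001, 0, 0, 0],
    [1, 0, 0, 0.002, 0, 0, 0],
    [1, 0, 0, 0.003, 0, 0, 0],
    [1, 0, 0, 0.004, 0, 0, 0],
    [1, 0, 0, 0.005, 0, 0, 0],
    [1, 0, 0, 0.006, 0, 0, 0],
    [1, 0, 0, 0.007, 0, 0, 0],
    [1, 0, 0, 0.008, 0, 0, 0],
    [1, 0, 0, 0.008, 0, 0, 0],
    [1, 0, 0, 0.008, 0, 0, 0],
  ],
)

```text
time_s: 9.62
tcp_pos: [0.5992, 0.0928, 0.1258]
ee_rot: [[-0.938, -0.346, 0.0], [-0.346, 0.938, 0.0], [-0.0, -0.0, -1.0]]
wrist_force: [-1.0, -0.7, 2.2]
gripper_width: 0.176
```

Contact began at about 2 N, as expected. I'll press on in small steps.

Call:
jog_arm(
  moves=[
    [1, 0, 0, 0.0005, 0, 0, 0],
    [1, 0, 0, 0.001, 0, 0, 0],
    [1, 0, 0, 0.0015, 0, 0, 0],
    [1, 0, 0, 0.002, 0, 0, 0],
    [1, 0, 0, 0.0025, 0, 0, 0],
    [1, 0, 0, 0.003, 0, 0, 0],
    [1, 0, 0, 0.0035, 0, 0, 0],
    [1, 0, 0, 0.004, 0, 0, 0],
    [1, 0, 0, 0.004, 0, 0, 0],
    [1, 0, 0, 0.004, 0, 0, 0],
  ],
)

```text
time_s: 10.45
tcp_pos: [0.5992, 0.0928, 0.1216]
ee_rot: [[-0.938, -0.346, 0.0], [-0.346, 0.938, 0.0], [-0.0, -0.0, -1.0]]
wrist_force: [-0.3, 0.7, 2.4]
gripper_width: 0.175
```

Call:
jog_arm(
  moves=[
    [1, 0, 0, 0.0005, 0, 0, 0],
    [1, 0, 0, 0.001, 0, 0, 0],
    [1, 0, 0, 0.0015, 0, 0, 0],
    [1, 0, 0, 0.002, 0, 0, 0],
    [1, 0, 0, 0.002, 0, 0, 0],
    [1, 0, 0, 0.002, 0, 0, 0],
    [1, 0, 0, 0.002, 0, 0, 0],
    [1, 0, 0, 0.002, 0, 0, 0],
    [1, 0, 0, 0.002, 0, 0, 0],
    [1, 0, 0, 0.002, 0, 0, 0],
  ],
)

```text
time_s: 11.28
tcp_pos: [0.5992, 0.0927, 0.1196]
ee_rot: [[-0.938, -0.346, 0.0], [-0.346, 0.938, 0.0], [-0.0, -0.0, -1.0]]
wrist_force: [0.2, -1.0, 3.7]
gripper_width: 0.177
```

Call:
jog_arm(
  moves=[
    [1, 0, 0, 0.0005, 0, 0, 0],
    [1, 0, 0, 0.001, 0, 0, 0],
    [1, 0, 0, 0.0015, 0, 0, 0],
    [1, 0, 0, 0.0015, 0, 0, 0],
    [1, 0, 0, 0.0015, 0, 0, 0],
    [1, 0, 0, 0.0015, 0, 0, 0],
    [1, 0, 0, 0.0015, 0, 0, 0],
    [1, 0, 0, 0.0015, 0, 0, 0],
    [1, 0, 0, 0.0015, 0, 0, 0],
    [1, 0, 0, 0.0015, 0, 0, 0],
  ],
)

```text
time_s: 12.12
tcp_pos: [0.5991, 0.0928, 0.1181]
ee_rot: [[-0.938, -0.346, 0.0], [-0.346, 0.938, 0.0], [-0.0, -0.0, -1.0]]
wrist_force: [-0.7, 0.5, 4.2]
gripper_width: 0.18
```

```bash
python3 - <<'E'
from h import *
F=[];Z=[]
for i in range(10):
    s=snap("side"); q=sense(); F.append(q["wrist_force"]); Z.append(q["tcp_pos"][2])
print(np.mean(F,0),np.std(F,0),np.mean(Z))
togo([.5984,.093,.1196])
f=cv2.resize(s["frame"][200:270,260:330,::-1],None,fx=8,fy=8,interpolation=cv2.INTER_LANCZOS4)
f=cv2.convertScaleAbs(f,alpha=1.6,beta=10);cv2.imwrite("pics/tip3.png",f)
E
```

```text
[-0.05342828  0.19706496  4.20677476] [0.79913188 0.49795056 0.34733304] 0.11808138801155119
t 12.6167 tcp [0.5991 0.0927 0.118 ] shift [ 0.0006  0.0005 -0.0016] w 0.17580165386315375 F [-0.41  0.17  4.16]
[[-0.9384, -0.3455, 0.0001], [-0.3455, 0.9384, 0.0], [-0.0001, 0.0, -1.0]]
```

View pics/tip3.png

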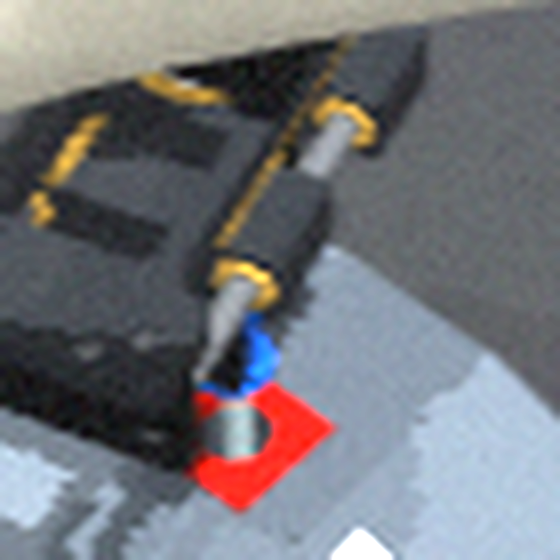

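The rod stands in the red hole. The force implies 7 to 8 mm of travel and the geometry about 9 mm. I'll add a little margin.

Call:
jog_arm(
  moves=[
    [1, 0, 0, 0.0004, 0, 0, 0],
    [1, 0, 0, 0.0008, 0, 0, 0],
    [1, 0, 0, 0.0008, 0, 0, 0],
    [1, 0, 0, 0.0008, 0, 0, 0],
    [1, 0, 0, 0.0008, 0, 0, 0],
    [1, 0, 0, 0.0008, 0, 0, 0],
    [1, 0, 0, 0.0008, 0, 0, 0],
    [1, 0, 0, 0.0008, 0, 0, 0],
    [1, 0, 0, 0.0008, 0, 0, 0],
    [1, 0, 0, 0.0008, 0, 0, 0],
  ],
)

```text
time_s: 13.45
tcp_pos: [0.5992, 0.0927, 0.1174]
ee_rot: [[-0.938, -0.346, 0.0], [-0.346, 0.938, -0.0], [-0.0, -0.0, -1.0]]
wrist_force: [-0.3, -0.9, 5.2]
gripper_width: 0.176
```

```bash
python3 - <<'E'
from h import *
F=[];Z=[]
for i in range(10):
    s=snap("side"); q=sense(); F.append(q["wrist_force"]); Z.append(q["tcp_pos"][2])
print(np.mean(F,0),np.std(F,0),np.mean(Z),q["time_s"])
E
```

```text
[-0.13201149  0.03486983  5.39301537] [0.52632696 0.62088598 0.43047498] 0.1174316306692785 13.95
```

The force is now about 5.4 N net, rising faster than the spring alone would, so the button is at its stop and gently loaded. I'll hold for over 3 s.

Call:
jog_arm(
  moves=[
    [1, 0, 0, 0, 0, 0, 0],
    [1, 0, 0, 0, 0, 0, 0],
    [1, 0, 0, 0, 0, 0, 0],
    [1, 0, 0, 0, 0, 0, 0],
    [1, 0, 0, 0, 0, 0, 0],
    [1, 0, 0, 0, 0, 0, 0],
    [1, 0, 0, 0, 0, 0, 0],
    [1, 0, 0, 0, 0, 0, 0],
    [1, 0, 0, 0, 0, 0, 0],
    [1, 0, 0, 0, 0, 0, 0],
  ],
)

```text
time_s: 14.78
tcp_pos: [0.5992, 0.0927, 0.1174]
ee_rot: [[-0.938, -0.346, 0.0], [-0.346, 0.938, -0.0], [-0.0, -0.0, -1.0]]
wrist_force: [-0.6, 0.1, 4.4]
gripper_width: 0.173
```

Call:
jog_arm(
  moves=[
    [1, 0, 0, 0, 0, 0, 0],
    [1, 0, 0, 0, 0, 0, 0],
    [1, 0, 0, 0, 0, 0, 0],
    [1, 0, 0, 0, 0, 0, 0],
    [1, 0, 0, 0, 0, 0, 0],
    [1, 0, 0, 0, 0, 0, 0],
    [1, 0, 0, 0, 0, 0, 0],
    [1, 0, 0, 0, 0, 0, 0],
    [1, 0, 0, 0, 0, 0, 0],
    [1, 0, 0, 0, 0, 0, 0],
  ],
)

```text
time_s: 15.62
tcp_pos: [0.5992, 0.0927, 0.1174]
ee_rot: [[-0.938, -0.346, 0.0], [-0.346, 0.938, 0.0], [-0.0, -0.0, -1.0]]
wrist_force: [0.3, 0.1, 5.9]
gripper_width: 0.175
```

Call:
jog_arm(
  moves=[
    [1, 0, 0, 0, 0, 0, 0],
    [1, 0, 0, 0, 0, 0, 0],
    [1, 0, 0, 0, 0, 0, 0],
    [1, 0, 0, 0, 0, 0, 0],
    [1, 0, 0, 0, 0, 0, 0],
    [1, 0, 0, 0, 0, 0, 0],
    [1, 0, 0, 0, 0, 0, 0],
    [1, 0, 0, 0, 0, 0, 0],
    [1, 0, 0, 0, 0, 0, 0],
    [1, 0, 0, 0, 0, 0, 0],
  ],
)

```text
time_s: 16.45
tcp_pos: [0.5992, 0.0927, 0.1174]
ee_rot: [[-0.938, -0.346, 0.0], [-0.346, 0.938, 0.0], [-0.0, -0.0, -1.0]]
wrist_force: [0.8, 0.4, 4.6]
gripper_width: 0.175
```

Call:
jog_arm(
  moves=[
    [1, 0, 0, 0, 0, 0, 0],
    [1, 0, 0, 0, 0, 0, 0],
    [1, 0, 0, 0, 0, 0, 0],
    [1, 0, 0, 0, 0, 0, 0],
    [1, 0, 0, 0, 0, 0, 0],
    [1, 0, 0, 0, 0, 0, 0],
    [1, 0, 0, 0, 0, 0, 0],
    [1, 0, 0, 0, 0, 0, 0],
    [1, 0, 0, 0, 0, 0, 0],
    [1, 0, 0, 0, 0, 0, 0],
  ],
)

```text
time_s: 17.28
tcp_pos: [0.5992, 0.0927, 0.1174]
ee_rot: [[-0.938, -0.346, 0.0], [-0.346, 0.938, 0.0], [-0.0, -0.0, -1.0]]
wrist_force: [-0.2, -0.4, 5.4]
gripper_width: 0.172
```

```bash
python3 - <<'E'
from h import *
s=snap("side"); cv2.imwrite("pics/end.png",s["frame"][:,:,::-1])
togo([.5984,.093,.1196])
E
```

```text
t 17.3333 tcp [0.5992 0.0928 0.1174] shift [ 0.0006  0.0005 -0.0022] w 0.17340007232470322 F [-0.84 -0.07  5.73]
[[-0.9384, -0.3456, 0.0003], [-0.3456, 0.9384, 0.0], [-0.0003, -0.0001, -1.0]]
```

View pics/end.png

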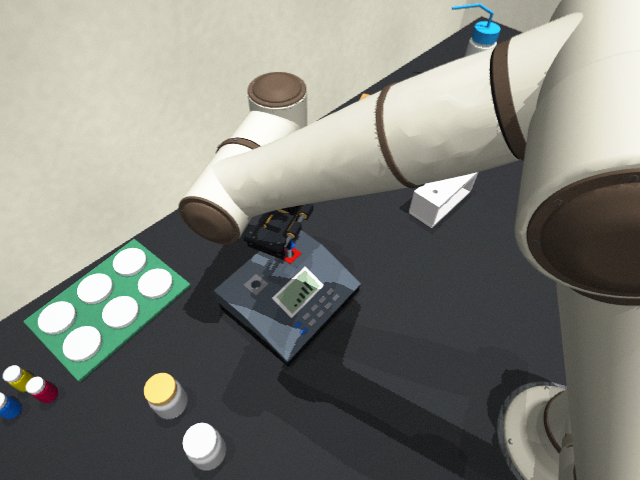

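The rod stands in the red frame at (290,255). The jars at (165,395) and (204,446) have not moved, and the white button's hole at (256,284) is free. The yellow rod and the bottle are hidden behind the arm. I'll hand the job in.

```bash
python3 -c "
from h import *
print(finish_job())"
```

```text
the job is handed in; nothing more can be done
None
```

The blue-sleeved rod is in the red-framed hole, still gripped and holding the red button down. I handed the job in at 17.3 s.

- **Press:** I held the final pose for about 3.8 s. The push averaged about 5.4 N and never read above 6 N. It rose faster than the spring alone over the last 0.7 mm, so the button should be at or very near its 10 mm stop. The force and geometry estimates of travel differed by 1 to 2 mm on the way down, but both were past 6 mm.
- **Grip:** The gripper opening stayed at about 15 mm, so the rod did not slip out.
- **Bystanders:** In the last picture the jars were where they started and nothing was in the white button's hole. The yellow rod and the bottle were hidden behind the arm, so I couldn't check them at the end. The yellow rod was undisturbed when last seen at the lift. I didn't check the bottle after the start, but the planned path stayed clear of it.

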